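Tip an agar plate to its viewing angle on the tilt stage

ROBOT

A 6-joint arm with a two-finger parallel gripper is mounted at the origin on the work surface. World frame = base frame: x ahead of the robot, y to its left, z up, the work surface at z = 0. Lengths are in m, angles in rad, forces in N, time in s.
With the tool pointing down it reaches from about 0.225 to 0.875 m from the base axis. Payload 3.4 kg.
Tool frame: the origin (TCP) lies midway between the tips of the shut fingers; the grasp point (between the pads) lies 19 mm behind it (pinch_z is the distance from the TCP to the grasp point, in m); z points along the fingers, y is the line along which they close (so a half turn about z gives the same grasp; the last joint's range is limited). The gripper opens to 85 mm and grips with 20 to 120 N. Pads are 22 mm wide; open, the fingers measure 114 mm over their backs; the gripper's body (76 mm by 85 mm) begins 54 mm behind the grasp point. The pads swing forward as they close: fully open they stand 13 mm farther back than shut.
Start: joints at [-1.356, 0.276, 1.505, -0, 1.361, -0.121], TCP at [0.189, -0.543, 0.231] pointing down, gripper open.
Joint ranges: [-2.89, 2.89], [-0.75, 2.08], [0.22, 2.7], [-1.18, 4.32], [0.11, 2.71], [-2.7, 2.7]. Speed limits (rad/s): [2.57, 2.57, 3.14, 3.14, 3.14, 3.14].

INTERFACE

Orientations are given as a unit quaternion [w, x, y, z].
In Python, from rig import get_state, get_image, sign_off, pinch_z gives the robot as it stands.
- The arm moves only by the tool send_rows, never from a script. Its argument "steps" is one flat list of numbers, 5 for each row, row after row: the gripper's target within -1 to 1 (fully open at 1, half-way at 0, shut at -1), then the shift along the tool's x, y, z in cm, then the turn about the tool's z in degrees. In form: [gripper, x, y, z, roll, gripper, x, y, z, roll, ...]. A call has 1 to 12 rows; each row shifts and turns the commanded pose from where the row before left it, along the tool's axes as they then stand; what a row does not reach is not made up. A row lasts 1/10 s, in which the tool goes at most 50 mm and 8.59 degrees, less where a joint would pass 70% of its speed; a pose out of reach is approached as far as the arm can. A call is refused whole if a number of a shift passes 5 or a number of a turn 8.59, either way. A call with a gripper value outside its range is refused whole. The fingers move at their own pace and stop on an object; "newtons" is the grip in N (left out, the last holds). Time passes only in rows, so rows that do not move let the fingers close. It gives the time, the measured TCP pose, the force, the opening and the grip force at its end, in the units of the state.
- get_state(): the state, without advancing time (a new reading comes with each control period).
- get_image(name): name is "side" or "top"; returns a dict with "color" (420x560x3 uint8, red, green, blue), "mtx" (3x3 intrinsics, pixels), "k1" (the pictures are not rectified: a ray, as slopes to the right and down, at radius r is drawn at 1 + k1 r^2 times it, then the intrinsics apply), "T" (4x4, takes a point from camera to world coordinates). Camera axes: x right, y down, z forward; pixel columns grow to the right and rows downward; lengths in m; the calibration is good to about 2 mm. A picture is of the moment at which its call begins. There is no depth.
- sign_off(): hands the job in; it is judged then, once.
The state is a dict: "clock": time; "qpos": joint angles; "qd": joint speeds; "effort": joint torques, N m; "position": TCP position; "ee_rot": TCP orientation; "contact_force": force on the tool from outside, world axes, zero at the start; "moment": the same for the moment, N m; "width": finger opening in m; "gripper_force": force on a finger pad.
Only numpy, scipy, OpenCV 4.12 (cv2) and the standard library are available. Lean on these libraries where they do the work, as an engineer would, in place of code of your own. Each camera call takes 0.05 s, during which the arm holds its last target. There are 200 camera calls.

TASK

Tip the closed agar dish on the tilt stage for a look under the inspection lamp: with a fingertip press down the thumb tab at the stage's corner until the pointer stands at the index clip on the scale, without running past the clip, and keep it there for two seconds. Then ease the tab up under the finger, without letting the stage snap back, until it is level again, and move clear. Do not touch the dish on the stage, and leave the glassware, dishes and pen around it where they are.

Things in the scene. Friction and masses are not known exactly. Their poses are not given: they have to be found in the camera images.
- stand: Fixed tilt stage: white base 135 (x) by 165 (y) mm carrying a spring-hinged aluminium plate 110 x 126 x 5 mm, its level top 74 mm above the bench. Origin: centre of the base's underside, z up. Hinge line along x at y = +65, z = 66 mm; free edge at y = -67 mm. Upright white scale sector at x = +73 mm, y 0 to +80, up to 208 mm high. Stop post 80 mm high at x = +40, y = -72 mm.
- thumb_tab (a point): Thumb tab, the stage's corner: flat lug with dark rubber facing, 44 (x) by 40 (y) by 5 mm, rigid with the plate, beyond its free edge. The point: centre of its top face; level, it is at x = -33, y = -85, z = 74 mm in the stand's frame, 150 mm from the hinge. Sinks 1.5 mm per 0.01 rad against a spring: about 3 N to start, 8.5 N at 0.25 rad. Only bench beneath; dish rim 45 mm from this point.
- tilt_plate (a joint): Tilt of the plate, rad: 0 level (spring-held against its upper stop), growing as the tab goes down (a turn about the stand's +x axis), 0.32 at the lower stop. The pointer is rigid with the plate.
- index_clip (a joint): Where the index clip is clamped on the scale, rad, on the same zero and in the same sense: the pointer stands at the clip when tilt_plate equals this value. Somewhere between 0.08 and 0.24; it stays put.
- pointer_tip (a point): Tip of the pointer: thin black upright needle at the far end of the hinge, its end bent over the rim of the scale. 150 mm from the hinge line, straight above it at level (216 mm above the bench); it swings towards the tab's side (stand -y), 1.5 mm per 0.01 rad.
- index_mark (a point): Middle of the index clip, a dark steel saddle 9 mm wide straddling the rim of the scale, with a brass clamp screw on the side away from the plate; the point is also 150 mm from the hinge line, so the two points coincide when the pointer stands at the clip.
- nest (a point): Centre of the dish's seat on the tilt plate, on its top face (74 mm above the bench at level), ringed by four 9 mm high steel pins.
- dish: Closed clear Petri dish with agar, 92 mm across and 15.5 mm high, lying loose in the nest of the tilt plate; origin: centre of its underside.
- dish_right: closed Petri dish, 92 mm across, 15.5 mm high, lying on the bench beside the stand's tab side; origin: centre of underside
- dish_low: lower one of a stack of two closed Petri dishes (each 92 mm across, 15.5 mm high) on the bench beside the stand's hinge side; origin: centre of underside
- dish_high: upper dish of that stack; origin: centre of underside
- flask_large: glass Erlenmeyer flask, 84 mm across the foot, 145 mm high, loose on the bench; origin: centre of underside
- flask_small: glass Erlenmeyer flask, 64 mm across the foot, 112 mm high, loose on the bench behind the stand; origin: centre of underside
- beaker: open glass beaker, 70 mm across, 95 mm high, loose on the bench; origin: centre of underside
- bottle: glass reagent bottle with screw cap, 72 mm across, 160 mm high, loose on the bench; origin: centre of underside
- pen: marker pen, 133 mm long, 12 mm thick, lying on the bench between the robot and the stand; origin: under its middle, x along the pen
Mind the look-alikes: they are no part of the job. What is shaped like the dish but turquoise is not meant.

How it is judged:
By the outcome, as a careful person would: the job done as asked, in the order asked, and still so for the second after the job is handed in, with the robot touching nothing.
It also fails if it takes over 40 s, if anything falls off the work surface, if the arm or the gripper's body presses on something with over 40 N, if the wrist force passes 120 N, or if a joint passes its speed limit or range.

## Working session

There is one attempt and no reset: what is moved stays moved. The work goes in short steps, Python scripts to look and compute and a tool call to move; the robot and the scene stay as the last step left them, time stands still between calls to the robot, and variables do not carry over. Pictures are saved under pics/ and viewed, at most 10 in all, crops included, and the job is handed in when it is done.

Besides the shell and the picture viewer there is one more tool, called after ">>>" in YAML: its name, and indented under it one key for each argument. send_rows: Moves the arm, as the interface text tells. Its arguments: {"type":"object","properties":{"steps":{"type":"array"},"newtons":{"type":"number"}},"required":["steps"]}

```bash
mkdir -p pics; ls; python3 - <<'E'
from rig import *
import cv2
print(get_state(), pinch_z)
for n in("side","top"):
    r=get_image(n); cv2.imwrite(f"pics/{n}0.png",r["color"][:,:,::-1]); print(n,r["mtx"].tolist(),r["k1"],r["T"].round(4).tolist())
E
```

```text
pics
{'clock': 0.0, 'qpos': array([-1.35597472e+00,  2.76602653e-01,  1.50615977e+00, -3.75783337e-05,
        1.36072692e+00, -1.21005027e-01]), 'qd': array([ 1.38405822e-03,  6.74073397e-04, -1.94000495e-03, -1.44471394e-03,
        1.55468188e-03,  8.07742522e-05]), 'effort': array([-2.66959796e-04, -4.16768682e+01, -2.45802587e+01, -9.25866061e-05,
        1.10489182e-02,  1.12148797e-05]), 'position': array([ 0.18935181, -0.54234248,  0.23042476]), 'ee_rot': array([-9.46436872e-04,  9.85934550e-01,  1.67129184e-01, -6.28209484e-05]), 'contact_force': array([-0.55161507,  0.40609276, -0.3709795 ]), 'moment': array([-0.01834589, -0.04920137,  0.0097339 ]), 'gripper_force': 0.0, 'width': 0.08512391943141556} 0.0187
side [[455.66109813954984, 0.0, 283.5912412540502], [0.0, 455.66109813954984, 208.35726810742653], [0.0, 0.0, 1.0]] -0.08937222776790457 [[-0.7624, -0.4487, 0.4663, -0.0616], [-0.6469, 0.5092, -0.5677, 0.8155], [0.0173, -0.7344, -0.6785, 1.0802], [0.0, 0.0, 0.0, 1.0]]
top [[491.4994454998811, 0.0, 275.44944511148], [0.0, 491.4994454998811, 198.24613644271975], [0.0, 0.0, 1.0]] -0.08546190662227288 [[-0.0201, -0.9932, 0.1143, 0.4444], [-0.9997, 0.0211, 0.0076, 0.0385], [-0.01, -0.1141, -0.9934, 1.416], [0.0, 0.0, 0.0, 1.0]]
```

View pics/side0.png

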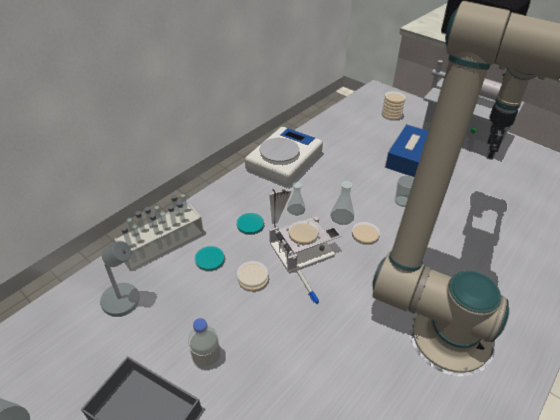

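View pics/top0.png

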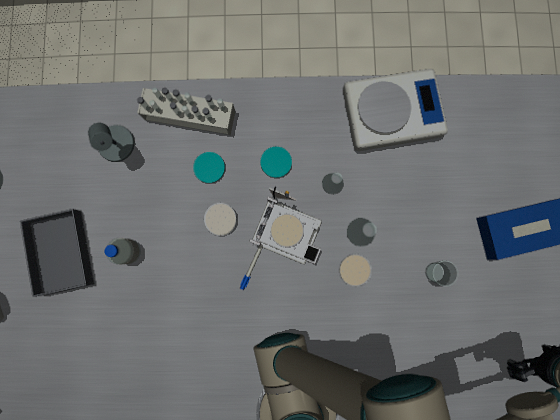

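The stand shows at about (287,230) in the top view, with its dark tab at (312,254). In the side view the stand is at (303,240), the tab at (333,233) and the scale at (278,207). Next I take enlarged crops.

```bash
python3 - <<'E'
import cv2,numpy as np
a=cv2.imread("pics/top0.png")[180:280,240:340]; b=cv2.imread("pics/side0.png")[175:275,258:358]
cv2.imwrite("pics/c1.png",np.hstack([cv2.resize(i,(400,400),interpolation=cv2.INTER_CUBIC) for i in(a,b)]))
E
```

```text
(no output)
```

View pics/c1.png

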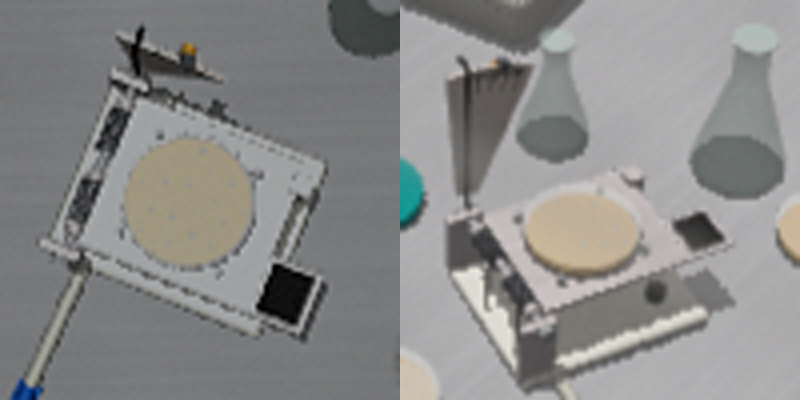

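The enlarged crop (4x) shows, in the top view, the tab centre near (311.5,254), the pointer tip near (274.5,188) and the brass screw at (287,192). In the side view they are the tab (333,233), the pointer tip (273.5,190.5) and the screw at about (283,191).

Look-alikes for the tab and stage dish:
- Turquoise dishes at top (209,167) and (276,162).
- Other agar dishes at top (220,219) and (355,270).
- The stop post, side (321.5,247.5).

The tab is the dark square on the stage corner, top (311,254). Next I fit the stand pose from both views.

```bash
cat > h.py <<'E'
import numpy as np,cv2
from rig import *
from scipy.optimize import least_squares
def grab(n,k=1):
    rs=[get_image(n) for _ in range(k)]; r=rs[0]; r["color"]=np.mean([q["color"] for q in rs],0); return r
def proj(r,P):
    T=np.linalg.inv(r["T"]); p=np.atleast_2d(P)@T[:3,:3].T+T[:3,3]; s=p[:,:2]/p[:,2:]
    s=s*(1+r["k1"]*(s**2).sum(1,keepdims=True)); return s*r["mtx"][0,0]+r["mtx"][:2,2]
def rot(a): return np.array([[np.cos(a),-np.sin(a),0],[np.sin(a),np.cos(a),0],[0,0,1]])
def W(q,P): return np.atleast_2d(P)@rot(q[2]).T+np.r_[q[:2],0]
def arc(x,t,R=.150): t=np.atleast_1d(t); return np.stack([0*t+x,.065-R*np.sin(t),.066+R*np.cos(t)],1)
E
python3 - <<'E'
from h import *
t,s=grab("top"),grab("side")
tab=[-.033,-.085,.074]
def f(q):
    ptr=arc(.073,0)[0]; nest=[q[3],q[4],.0895]
    P=W(q,[tab,ptr,nest])
    return np.r_[(proj(t,P)-[[311.7,253.8],[274.5,188],[287.4,230.3]]).ravel(),(proj(s,P)-[[333,232.8],[273.6,190.5],[303.2,232.]]).ravel()]
o=least_squares(f,[.47,0,-.3-0,0,0]); q=o.x
print(q.round(4)); print(o.fun.round(2)); np.save("q.npy",q[:3])
print("tab",W(q,tab).round(4))
for th in (0,.05,.08,.1,.12,.14,.16,.18,.2,.24): print(th,proj(t,W(q,arc(.073,th))).round(1),proj(s,W(q,arc(.073,th))).round(1))
out=[]
for r,n,(u,v) in((t,"top",(262,180)),(s,"side",(262,180))):
    c=cv2.resize(grab(n,6)["color"][v:v+30,u:u+40].astype(np.uint8)[:,:,::-1],None,fx=10,fy=10,interpolation=cv2.INTER_NEAREST); out.append(c)
cv2.imwrite("pics/c2.png",np.hstack(out))
E
```

```text
[ 0.5117  0.0199 -0.4224 -0.0032 -0.    ]
[-0.93 -0.66  0.13  1.21 -1.12  0.24 -0.58 -0.79  0.6  -0.8   0.65 -1.6 ]
tab [[ 0.4467 -0.0441  0.074 ]]
0 [[274.6 189.2]] [[274.2 189.7]]
0.05 [[277.4 190.4]] [[276.5 189.1]]
0.08 [[279.1 191.1]] [[277.9 188.7]]
0.1 [[280.2 191.6]] [[278.8 188.5]]
0.12 [[281.3 192.1]] [[279.8 188.3]]
0.14 [[282.5 192.6]] [[280.7 188.2]]
0.16 [[283.6 193.1]] [[281.6 188. ]]
0.18 [[284.7 193.6]] [[282.5 187.9]]
0.2 [[285.8 194. ]] [[283.4 187.8]]
0.24 [[287.9 195. ]] [[285.2 187.6]]
```

View pics/c2.png

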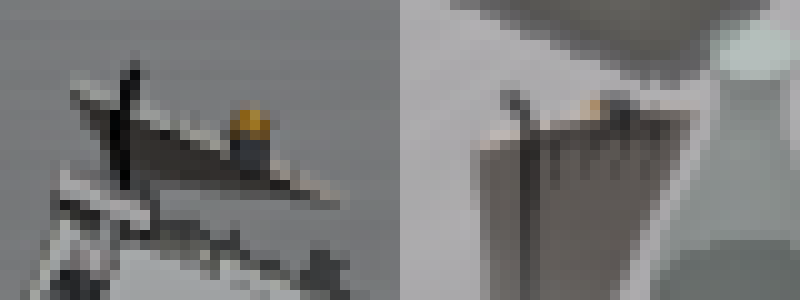

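Top crop: the pointer crosses the rim at about (274.8,190.3) and the clip saddle sits at (287,195). Side crop: the same points are at about (274.5,192) and (284,191.3). That puts the clip at roughly 0.21 rad, which I will refine near the mark. The tab is at (0.447,-0.044,0.074); I approach it with the fingers shut.

>>> send_rows:
  steps: [-1,3.4,-3.2,0,0,-1,3.4,-3.2,0,0,-1,3.4,-3.2,0,0,-1,3.4,-3.2,0,0,-1,3.4,-3.2,0,0,-1,3.4,-3.2,0,0,-1,3.4,-3.2,0,0,-1,3.4,-3.2,0,0,-1,3.4,-3.2,0,0,-1,3.4,-3.2,0,0,-1,3.4,-3.2,0,0,-1,3.4,-3.2,0,0]

```text
clock: 2.0
position: [0.4488, -0.0441, 0.2317]
ee_rot: [0.0, 0.986, 0.167, 0.0]
contact_force: [1.3, -1.0, 0.4]
width: -0.0001
gripper_force: 0.0
```

>>> send_rows:
  steps: [-1,0,0,4,0,-1,0,0,4,0,-1,0,0,3,0,-1,0,0,0,0,-1,0,0,0,0]

```text
clock: 2.5
position: [0.4484, -0.046, 0.1217]
ee_rot: [0.0, 0.986, 0.167, -0.0]
contact_force: [0.3, -0.7, 0.4]
width: -0.0
gripper_force: 0.0
```

```bash
python3 - <<'E'
from h import *
s=get_state(); print(s["clock"],s["position"],s["ee_rot"],s["contact_force"],s["width"])
t,d=grab("top"),grab("side")
print(proj(t,s["position"]),proj(d,s["position"]))
o=[cv2.resize(r["color"][v:v+100,u:u+100].astype(np.uint8)[:,:,::-1],(400,400),interpolation=cv2.INTER_CUBIC) for r,(u,v) in((t,(240,180)),(d,(258,175)))]
cv2.imwrite("pics/c3.png",np.hstack(o))
E
```

```text
2.5 [ 0.44844852 -0.04601997  0.12168843] [ 2.87586472e-06  9.85941011e-01  1.67093737e-01 -7.20908892e-05] [ 0.27304522 -0.70255058  0.35798348] -3.441499305672832e-05
[[312.59313722 252.4158    ]] [[333.75804256 220.39073945]]
```

View pics/c3.png

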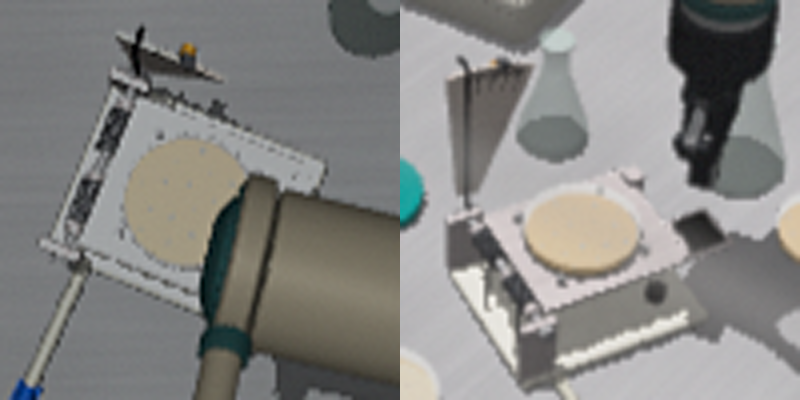

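The finger is over the tab, and the pointer and clip stay visible in both views. Now I descend to contact.

>>> send_rows:
  steps: [-1,0,0,2,0,-1,0,0,1.5,0,-1,0,0,0.7,0,-1,0,0,0.3,0,-1,0,0,0.2,0,-1,0,0,0.2,0,-1,0,0,0.2,0,-1,0,0,0,0]

```text
clock: 3.4
position: [0.449, -0.0463, 0.0708]
ee_rot: [0.001, 0.986, 0.167, 0.001]
contact_force: [-0.1, -0.8, 3.5]
width: 0.0003
gripper_force: 1.9
```

>>> send_rows:
  steps: [-1,0,0,0.2,0,-1,0,0,0.2,0,-1,0,0,0.2,0,-1,0,0,0.2,0,-1,0,0,0.2,0,-1,0,0,0.2,0,-1,0,0,0.1,0,-1,0,0,0,0,-1,0,0,0,0]

```text
clock: 4.3
position: [0.449, -0.0461, 0.0574]
ee_rot: [0.0, 0.986, 0.167, 0.001]
contact_force: [1.1, -1.6, 5.1]
width: 0.0002
gripper_force: 2.9
```

```bash
cat >> h.py <<'E'
def zoom(name,k=5):
    o=[cv2.resize(grab(n,k)["color"][180:210,262:302].astype(np.uint8)[:,:,::-1],None,fx=10,fy=10,interpolation=cv2.INTER_NEAREST) for n in("top","side")]
    cv2.imwrite(name,np.hstack(o)); s=get_state(); print(s["clock"],s["position"],s["contact_force"])
E
python3 -c "
from h import *
zoom('pics/c4.png',3)"
```

```text
4.6 [ 0.44896436 -0.04611471  0.05746862] [ 0.7564848  -1.43407621  5.76692345]
```

View pics/c4.png

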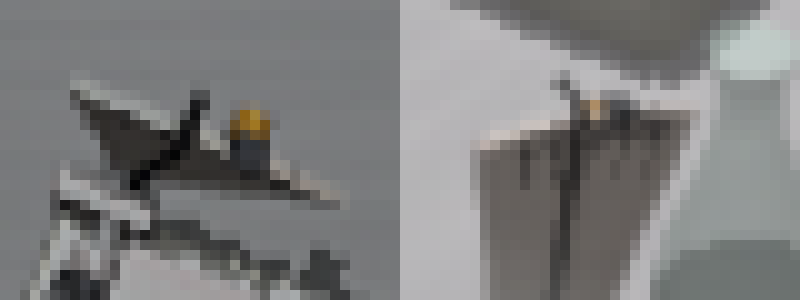

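The pointer end is now at top (282,190) and side (278,188.5), about 0.115 rad. The clip is roughly 0.10 rad further, so I press 9 mm more and look again.

>>> send_rows:
  steps: [-1,0,0,0.2,0,-1,0,0,0.2,0,-1,0,0,0.2,0,-1,0,0,0.2,0,-1,0,0,0.1,0,-1,0,0,0,0,-1,0,0,0,0]

```text
clock: 5.3
position: [0.4492, -0.0455, 0.0486]
ee_rot: [-0.0, 0.986, 0.167, 0.001]
contact_force: [0.6, 0.2, 7.0]
width: 0.0
gripper_force: 3.4
```

```bash
python3 -c "
from h import *
zoom('pics/c5.png',5)"
```

```text
5.8 [ 0.4492491  -0.04554042  0.04867207] [1.241427   1.24651883 6.94907458]
```

View pics/c5.png

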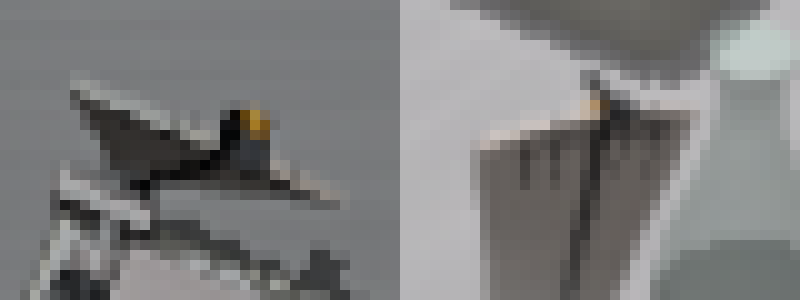

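The pointer end is now at top (285.3,191.5) and side (281.3,188), just short of the screw and saddle, at about 0.175 rad. I compute the remaining distance numerically from the saved crops.

```bash
python3 - <<'E'
from h import *
I={k:cv2.imread(f"pics/c{k}.png")[5::10,5::10].astype(float) for k in(2,4,5)}
top={k:v[:,:40] for k,v in I.items()}; sd={k:v[:,40:] for k,v in I.items()}
yx=np.mgrid[0:30,0:40]
def cen(w): return (w*yx[1]).sum()/w.sum(),(w*yx[0]).sum()/w.sum()
# screw = R-B excess, in c2
for n,A in(("top",top[2]),("side",sd[2])):
    w=np.clip(A[:,:,2]-A[:,:,0]-40,0,None); w[:8]=0;w[16:]=0; w[:,:15]=0;w[:,30:]=0; print(n,"screw",cen(w),w.sum())
    # saddle: bluish grey
    print((A[9:18,17:28,2]-A[9:18,17:28,0]).astype(int)); print(A[9:18,17:28].mean(2).astype(int))
# pointer end: darkening between images, rows above rim
for n,D,rows in(("top",top,(6,12)),("side",sd,(6,11))):
    for a,b in((2,4),(4,2),(5,2),(5,4)):
        w=np.clip((D[b]-D[a]).mean(2)-12,0,None); w[:rows[0]]=0; w[rows[1]+2:]=0
        print(n,a,b,[ (y,round(cen(np.where(yx[0]==y,w,0))[0],2),int(w[y].sum())) for y in range(*rows) if w[y].sum()>20])
E
```

```text
top screw (np.float64(24.728855721393035), np.float64(11.781094527363184)) 402.0
[[ -4  -4  -3  -4  -4  -4  -4  -5  -6  -4  -3]
 [ -3  -4  -4  -3  -4  -4  -3  10  12  -2  -4]
 [ -2  -2  -4  -4  -4  -5  20 116 101  29  -4]
 [  3   1   2  -1  -4  -5  61 102 123  90   0]
 [  2   4   7   5   1  -1  41  17  65  63  -8]
 [  5   3   4   6   7   6  -5 -10  -9   2  -6]
 [  4   4   4   4   4   6  -6  -7  -6  -4   0]
 [  5   4   4   5   4   3   0  -5  -6   0  11]
 [  6   5   4   5   5   5   5   2   0   4  10]]
[[122 122 121 122 122 122 122 121 121 120 121]
 [121 122 122 122 122 123 117 116 122 119 121]
 [122 128 115 122 122 123  94  85 115 107 117]
 [116 143 115 130 126 113  72  89 102  72 107]
 [ 54 124 150 147 142  85  46  64  76  68 128]
 [ 45  34  70 108 148 123  27  52  51  51 127]
 [ 48  47  46  44  47  95  43  54  53  56 133]
 [ 47  48  49  47  46  41  43  48  48  61 145]
 [ 51  44  45  45  47  47  47  30  34  45 105]]
side screw (np.float64(19.0), np.float64(10.041666666666666)) 24.0
[[ 0  4 10  0 -3 -1 -1  1 -2  0  0]
 [ 3 26 63 20 -3 -3 -2  4  4  8  4]
 [ 9 29 41 16  0 -2  1  7  8  9 
[... 714 characters left out ...]
p.float64(12.47), 179), (9, np.float64(12.38), 191), (10, np.float64(12.07), 204), (11, np.float64(11.3), 39)]
top 4 2 [(9, np.float64(19.49), 59), (10, np.float64(19.42), 142), (11, np.float64(18.75), 127)]
top 5 2 [(11, np.float64(22.84), 122)]
top 5 4 [(11, np.float64(22.84), 128)]
side 2 4 [(9, np.float64(10.98), 146), (10, np.float64(11.23), 231)]
side 4 2 [(8, np.float64(15.74), 96), (9, np.float64(16.69), 95), (10, np.float64(17.42), 134)]
side 5 2 [(7, np.float64(18.58), 86), (8, np.float64(18.96), 140), (9, np.float64(19.57), 83), (10, np.float64(20.33), 25)]
side 5 4 [(7, np.float64(18.61), 116), (8, np.float64(18.97), 177), (9, np.float64(19.55), 104), (10, np.float64(20.36), 37)]
```

>>> send_rows:
  steps: [-1,0,0,0.1,0,-1,0,0,0.1,0,-1,0,0,0.1,0,-1,0,0,0,0,-1,0,0,0,0]

```text
clock: 6.3
position: [0.4494, -0.0453, 0.0457]
ee_rot: [-0.0, 0.986, 0.167, 0.001]
contact_force: [1.8, 1.9, 8.2]
width: 0.0002
gripper_force: 3.6
```

```bash
python3 -c "
from h import *
zoom('pics/c6.png',6)"
```

```text
6.9 [ 0.44939771 -0.04529391  0.04576268] [1.52998211 1.88257639 6.96701046]
```

View pics/c6.png

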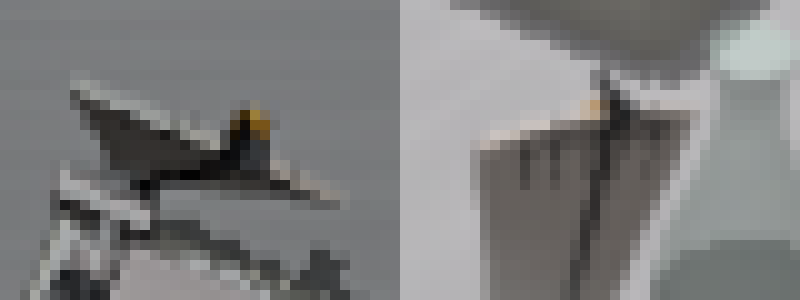

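The pointer now overlies the left half of the saddle: top pointer about x=286.1 against saddle 287.0, side 283.2 against 283.9. About 0.014 rad remains, so I ease on by 1.5 mm.

>>> send_rows:
  steps: [-1,0,0,0.08,0,-1,0,0,0.07,0,-1,0,0,0,0,-1,0,0,0,0]

```text
clock: 7.3
position: [0.4495, -0.0452, 0.0443]
ee_rot: [-0.0, 0.986, 0.166, 0.001]
contact_force: [1.4, 1.6, 7.5]
width: -0.0001
gripper_force: 3.7
```

```bash
python3 - <<'E'
from h import *
zoom('pics/c7.png',6)
for n in(5,6,7):
    A=cv2.imread(f"pics/c{n}.png")[5::10,5::10].astype(float).mean(2)
    print(n,"\n",A[10:16,20:29].astype(int),"\n",A[6:13,57:66].astype(int))
E
```

```text
7.9 [ 0.4494805  -0.04514096  0.04429378] [0.7566463  2.55121065 8.4235415 ]
5 
 [[124 125 119 110 116 125 120 122 122]
 [125 126  78   7  59 119 108 119 123]
 [134 131  19  16  53 107  74 108 125]
 [151 138   6   5  57  79  68 130 126]
 [112 112   8  26  57  53  51 130 125]
 [ 40   8  20  49  57  54  58 136 125]] 
 [[182 174 169 135 125 105 101 101 103]
 [182 125 112 170 183 138 126 108 122]
 [181 131  78 132 177 180 184 144 176]
 [186 178 118  71 123 139 177 187 187]
 [190 179 139  60  56  84 127 176 160]
 [192 177 148  66  37  43  67  93 100]
 [117  94  71  33  48  44  70  62  56]]
6 
 [[124 123 125 120 111 126 121 123 122]
 [124 124 127  93  38 113 109 119 124]
 [133 128 117  50  12  74  76 109 126]
 [150 146  74  14  12  53  71 130 126]
 [112 154  74  14  23  55  52 129 125]
 [ 41  41   8  14  39  55  57 135 125]] 
 [[182 184 170 117 122 106 102 100 103]
 [186 182 126 106 167 137 126 108 122]
 [184 183 131  74 133 175 184 146 175]
 [184 186 174  92  63 132 178 187 186]
 [188 178 150  82  33  71 126 176 160]
 [191 177 160 102  40  35  66  93 101]
 [117  94  86  59  32  40  69  61  56]]
7 
 [[124 124 124 120 119 118 122 122 122]
 [123 124 125  98  74  79 111 119 124]
 [133 128 115  74  14  33  73 110 126]
 [149 144  87  46  11  16  50 131 127]
 [110 152 128   6  13  30  54 130 126]
 [ 46  47  98  20  13  58  59 135 125]] 
 [[181 184 174 112 121 107 102 101 103]
 [185 184 157  91 159 135 125 109 122]
 [183 186 181 103 109 166 184 145 176]
 [184 184 179 120  59  94 174 188 186]
 [189 178 150  93  40  49 125 176 159]
 [191 177 159 106  44  27  66  94 101]
 [116  94  86  66  31  37  71  63  56]]
```

View pics/c7.png

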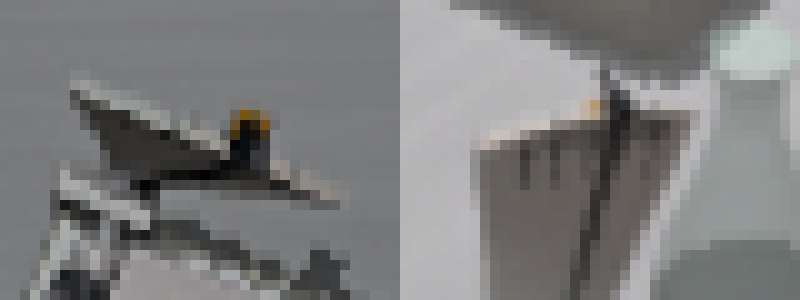

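The pointer now sits centred on the saddle: top 286.5 against 286.8, side 283.5 against 283.4, within about 0.005 rad. I add a small nudge, then hold.

>>> send_rows:
  steps: [-1,0,0,0.03,0,-1,0,0,0,0,-1,0,0,0,0,-1,0,0,0,0,-1,0,0,0,0,-1,0,0,0,0,-1,0,0,0,0,-1,0,0,0,0,-1,0,0,0,0,-1,0,0,0,0,-1,0,0,0,0,-1,0,0,0,0]

```text
clock: 9.1
position: [0.4495, -0.0451, 0.044]
ee_rot: [-0.001, 0.986, 0.166, 0.002]
contact_force: [1.4, 1.7, 8.7]
width: -0.0001
gripper_force: 3.7
```

>>> send_rows:
  steps: [-1,0,0,0,0,-1,0,0,0,0,-1,0,0,0,0,-1,0,0,0,0,-1,0,0,0,0,-1,0,0,0,0,-1,0,0,0,0,-1,0,0,0,0,-1,0,0,0,0,-1,0,0,0,0,-1,0,0,0,0,-1,0,0,0,0]

```text
clock: 10.3
position: [0.4495, -0.0451, 0.044]
ee_rot: [-0.0, 0.986, 0.166, 0.001]
contact_force: [1.3, 3.4, 8.8]
width: 0.0001
gripper_force: 3.7
```

>>> send_rows:
  steps: [-1,0,0,-0.1,0,-1,0,0,-0.15,0,-1,0,0,-0.15,0,-1,0,0,-0.15,0,-1,0,0,-0.15,0,-1,0,0,-0.15,0,-1,0,0,-0.15,0,-1,0,0,-0.15,0,-1,0,0,-0.15,0,-1,0,0,-0.15,0,-1,0,0,-0.15,0,-1,0,0,-0.15,0]

```text
clock: 11.5
position: [0.4489, -0.0462, 0.0612]
ee_rot: [0.0, 0.986, 0.167, 0.001]
contact_force: [0.6, -2.1, 4.8]
width: 0.0001
gripper_force: 2.6
```

>>> send_rows:
  steps: [-1,0,0,-0.15,0,-1,0,0,-0.15,0,-1,0,0,-0.15,0,-1,0,0,-0.1,0,-1,0,0,-0.1,0,-1,0,0,-0.1,0,-1,0,0,-0.1,0,-1,0,0,-0.1,0,-1,0,0,-0.1,0,-1,0,0,-0.1,0,-1,0,0,-0.1,0,-1,0,0,-0.1,0]

```text
clock: 12.7
position: [0.4473, -0.0455, 0.0743]
ee_rot: [-0.001, 0.986, 0.167, -0.001]
contact_force: [-0.4, 0.1, -0.2]
width: -0.0002
gripper_force: 0.0
```

The tab is released gently at z = 74 mm with the force at zero. I move up and clear, then check.

>>> send_rows:
  steps: [-1,0,0,-0.2,0,-1,0,0,-0.5,0,-1,0,0,-2,0,-1,0,0,-4,0,-1,0,0,-4,0,-1,0,0,-4,0,-1,-3,3,0,0,-1,-3,3,0,0,-1,-3,3,0,0,-1,-3,3,0,0,-1,0,0,0,0,-1,0,0,0,0]

```text
clock: 13.9
position: [0.3734, -0.1989, 0.2212]
ee_rot: [-0.001, 0.986, 0.166, -0.0]
contact_force: [0.1, -0.1, -0.8]
width: -0.0004
gripper_force: 0.0
```

```bash
python3 - <<'E'
from h import *
s=get_state(); print(s["clock"],s["position"],s["contact_force"])
t,d=grab("top"),grab("side")
o=[cv2.resize(r["color"][v:v+100,u:u+100].astype(np.uint8)[:,:,::-1],(400,400),interpolation=cv2.INTER_CUBIC) for r,(u,v) in((t,(240,180)),(d,(258,175)))]
cv2.imwrite("pics/c8.png",np.hstack(o))
E
```

```text
13.9 [ 0.37335998 -0.19885599  0.22121768] [ 0.10606887 -0.10691986 -0.83119614]
```

View pics/c8.png

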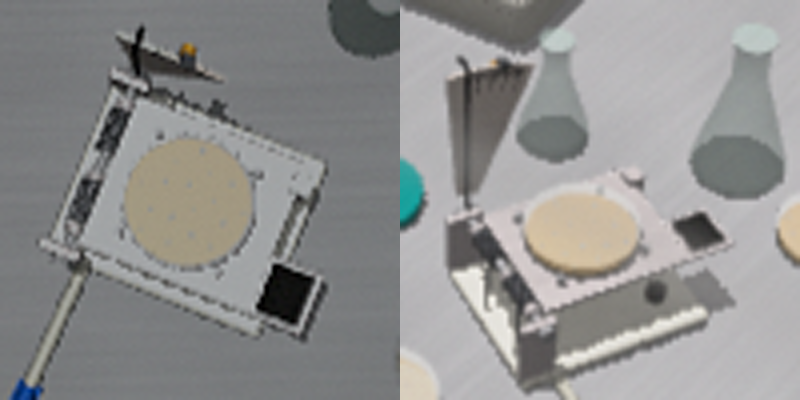

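The stage is level again: the pointer is back at its start, top (274.5,188), and the dish is unmoved in its nest.

```bash
python3 -c "
from rig import *
print(sign_off())"
```

```text
the job is handed in; nothing more can be done
None
```

I pressed the tab until the pointer stood at the clip (about 0.21 rad, matched by eye in both camera views), held it for over two seconds, eased the stage back to level without a snap, moved clear with the dish still in its nest, and handed the job in at about 14 s.

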